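# Put the joiner's tools back on their shadow boards

### The arm

A 7-joint arm with a two-finger parallel gripper is mounted at the origin on the work surface. World frame = base frame: x ahead of the robot, y to its left, z up, the work surface at z = 0. Lengths are in m, angles in rad, forces in N, time in s.
With the tool pointing down it reaches from about 0.4 to 0.85 m from the base axis. Payload 10.4 kg.
Tool frame: the origin (TCP) lies on the centre line of the jaws, within the pads' length; the fingertips stand 25 mm ahead of it and the grasp point (between the pads) lies 6 mm ahead of it; z points along the fingers, y is the line along which they close (so a half turn about z gives the same grasp; the last joint's range is limited). The gripper opens to 87 mm and grips with 3 to 60 N. Pads are 19 mm wide; open, the fingers measure 117 mm over their backs; the gripper's body (75 mm by 190 mm) begins 51 mm behind the grasp point.
Start: joints at [-1.14, 0.332, -0.065, 1.46, 0.022, 1.35, -0.088], TCP at [0.274, 0.562, 0.248] pointing down, gripper open.
Joint ranges: [-2.6, 2.6], [-0.5, 2.12], [-1.47, 1.34], [0.16, 2.42], [-1.27, 4.41], [0.06, 2.06], [-2.6, 2.6]. Speed limits (rad/s): [2.22, 2.22, 2.79, 2.79, 3.14, 3.14, 3.14].

### API

Orientations are given as [roll, pitch, yaw] about the fixed x, y, z axes, in that order (R = Rz(yaw) Ry(pitch) Rx(roll)).
In Python, from bench import status, imaging, workorder gives the robot as it stands.
- The arm moves only by the tool servo_tool, never from a script. Its argument "commands" is a list of rows, each a list of 3 entries, a list of its own where there are three numbers: the finger opening in m, from 0 to 0.087, then the shift along the tool's x, y, z in m, then the turn, a rotation vector about the tool's x, y, z in rad. In form: [[fingers, [tx, ty, tz], [wx, wy, wz]], ...]. A call has 1 to 20 rows; each row shifts and turns the commanded pose from where the row before left it, along the tool's axes as they then stand; what a row does not reach is not made up. A row lasts 1/12 s, in which the tool goes at most 41.7 mm and 7.16 degrees, less where a joint would pass 70% of its speed; a pose out of reach is approached as far as the arm can. A call is refused whole if a number of a shift passes 0.0417 or a number of a turn 0.125, either way. A call with a gripper value outside its range is refused whole. The fingers move at their own pace and stop on an object; the grip force is fixed at half the most. Time passes only in rows, so rows that do not move let the fingers close. It gives the time, the measured TCP pose, the force, the opening and the grip force at its end, in the units of the state.
- status.read_state(): the state, without advancing time (a new reading comes with each control period).
- imaging.camera(name): name is "scene" or "top"; returns a dict with "frame" (400x640x3 uint8, red, green, blue), "fx", "fy", "cx", "cy" (pixels), "cam_to_world" (4x4, takes a point from camera to world coordinates). Camera axes: x right, y down, z forward; pixel columns grow to the right and rows downward; lengths in m; the calibration is good to about 2 mm. A picture is of the moment at which its call begins. There is no depth.
- workorder.finish_job(): hands the job in; it is judged then, once.
The state is a dict: "clock": time; "joints": joint angles; "qd": joint speeds; "tau": joint torques, N m; "position": TCP position; "ee_rot": TCP orientation; "contact_force": force on the tool from outside, world axes, zero at the start; "moment": the same for the moment, N m; "width": opening from 0.0 (shut) to 1.0 (fully open); "finger_force": force on a finger pad.
Only numpy, scipy, OpenCV 4.12 (cv2) and the standard library are available. Lean on these libraries where they do the work, as an engineer would, in place of code of your own. Each camera call takes 0.05 s, during which the arm holds its last target. There are 200 camera calls.

### The job

Tidy the joiner's bench: put the spirit level, the marking gauge, the sanding block and the mallet back, each on the board whose black silhouette has its shape, centred on the silhouette and lined up with it (either way round), standing as it stood on the bench, with the mallet upright on its head. Set each tool down gently rather than dropping it, and leave the glue bottle and the jar standing where they are.

Things in the scene. Friction and masses are not known exactly. Their poses are not given: they have to be found in the camera images.
- level: Spirit level: a plain aluminium bar with black end caps and a small green vial in its top, 160 mm long (x) x 24 mm wide (y) x 38 mm high, about 0.2 kg, standing loose on its narrow long face. Origin: centre of its underside; x along its length, z up. Grip it across its 24 mm width near the middle.
- gauge: Wooden marking gauge, from above a cross: a bar 160 mm long (x), 18 mm square, through a dark stock block 28 (x) x 52 (y) x 40 mm high; the bar runs 11 to 29 mm above the underside, so only the stock touches the bench. About 0.16 kg, loose. Origin: centre of the stock's underside; x along the bar, z up. Grip the stock across its 52 mm width (y).
- block: Sanding block: cork with a wooden top, 100 mm long (x) x 50 mm wide (y) x 34 mm high, about 0.14 kg, loose. Origin: centre of its underside; x along its length, z up. Grip it across its 50 mm width.
- mallet: Round wooden carver's mallet standing loose on its head, handle straight up: head 64 mm across at the bottom, 54 mm at 72 mm height, then a coaxial handle 24 to 26 mm in diameter from 78 mm up to its top at 165 mm; about 0.32 kg. Origin: centre of its underside; z up along the handle. Grip the handle from above, about 130 mm above the underside.
- level_board: White board fixed flat on the bench, 176 x 80 x 6 mm; the four boards differ only in the thin flat black silhouette centred on top. This one shows a plain long bar, 166 x 30 mm, along x: the place of the spirit level. Origin: centre of the board's underside (its top is 6 mm higher), below the silhouette's middle; x along the board's long side, z up.
- gauge_board: White board fixed flat on the bench, 176 x 80 x 6 mm; the four boards differ only in the thin flat black silhouette centred on top. This one shows a cross, a bar 166 x 23 mm along x with a block 34 (x) x 58 mm (y) across its middle: the place of the marking gauge. Origin: centre of the board's underside (its top is 6 mm higher), below the silhouette's middle; x along the board's long side, z up.
- block_board: White board fixed flat on the bench, 176 x 80 x 6 mm; the four boards differ only in the thin flat black silhouette centred on top. This one shows a broad rectangle, 106 x 56 mm, long side along x: the place of the sanding block. Origin: centre of the board's underside (its top is 6 mm higher), below the silhouette's middle; x along the board's long side, z up.
- mallet_board: White board fixed flat on the bench, 176 x 80 x 6 mm; the four boards differ only in the thin flat black silhouette centred on top. This one shows a disc 70 mm across: the place of the mallet's head. Origin: centre of the board's underside (its top is 6 mm higher), below the silhouette's middle; x along the board's long side, z up.
- glue: White glue bottle with an orange cap, 46 mm in diameter, 125 mm high, loose, standing among the tools; not to be disturbed. Origin: centre of its underside.
- jar: Small glass jar with a steel lid, 54 mm in diameter, 70 mm high, loose, standing among the tools; not to be disturbed. Origin: centre of its underside.
Not all that is in view belongs to the job. What is shaped like the gauge but green is not meant.

How it is judged:
At the end, for the whole second after the job is handed in: Each of the four tools rests on its own board: origin within 12 mm of the board's centre, underside on the board's top (3 to 10 mm above the board's underside), no more than 0.1 rad off upright; level, gauge and block aligned with the board's long side within 0.17 rad, either way round; all at rest (horizontal distance between level and level_board below 0.012 m and z of level in the frame of level_board between 0.003 and 0.01 m and angle between each of level, gauge, block, mallet's own z axis and vertical below 0.1 rad and linear speed of each of level, gauge, block, mallet below 0.02 m/s and angular speed of each of level, gauge, block, mallet below 0.2 rad/s and angle between the x axis of level and the x axis of level_board, either way round below 0.17 rad and horizontal distance between gauge and gauge_board below 0.012 m and z of gauge in the frame of gauge_board between 0.003 and 0.01 m and angle between the x axis of gauge and the x axis of gauge_board, either way round below 0.17 rad and horizontal distance between block and block_board below 0.012 m and z of block in the frame of block_board between 0.003 and 0.01 m and angle between the x axis of block and the x axis of block_board, either way round below 0.17 rad and horizontal distance between mallet and mallet_board below 0.012 m and z of mallet in the frame of mallet_board between 0.003 and 0.01 m); the robot touches nothing.
It fails at once if the glue bottle is shifted by more than 25 mm or tipped (distance of glue from where it was at the start of the episode above 0.025 m or angle between glue's own z axis and vertical above 0.35 rad).
It fails at once if the jar is shifted by more than 25 mm or tipped (distance of jar from where it was at the start of the episode above 0.025 m or angle between jar's own z axis and vertical above 0.35 rad).
It fails at once if a tool is dropped: it comes down faster than 0.7 m/s within 30 mm of the bench ((linear speed of level above 0.7 m/s and height (world z) of level below 0.03 m) or (linear speed of gauge above 0.7 m/s and height (world z) of gauge below 0.03 m) or (linear speed of block above 0.7 m/s and height (world z) of block below 0.03 m) or (linear speed of mallet above 0.7 m/s and height (world z) of mallet below 0.03 m)).
It also fails if it takes over 112 s, if anything falls off the work surface, if the arm or the gripper's body presses on something with over 40 N, if the wrist force passes 120 N, or if a joint passes its speed limit or range.

## Working session

There is one attempt and no reset: what is moved stays moved. The work goes in short steps, Python scripts to look and compute and a tool call to move; the robot and the scene stay as the last step left them, time stands still between calls to the robot, and variables do not carry over. Pictures are saved under pics/ and viewed, at most 14 in all, crops included, and the job is handed in when it is done.

Besides the shell and the picture viewer there is one more tool, called after "Call:" by a JSON object that holds its "method" and its "body", one argument or row to a line. servo_tool: Moves the arm, as the interface text tells. Its arguments: {"type":"object","properties":{"commands":{"type":"array","items":{"type":"array"}}},"required":["commands"]}

```bash
mkdir -p pics
python3 - <<'E'
from bench import status, imaging
import cv2,pickle
for n in("top","scene"):
    c=imaging.camera(n);pickle.dump(c,open(n+".pkl","wb"));cv2.imwrite(f"pics/{n}0.png",c["frame"][:,:,::-1])
    print(n,c["fx"],c["fy"],c["cx"],c["cy"],c["cam_to_world"])
print(status.read_state())
E
```

```text
top 484.67307891763613 484.67307891763613 321.63209782250544 205.1136424163593 [[ 8.01111490e-04 -9.95627868e-01  9.34050695e-02  3.16698906e-01]
 [-9.99701861e-01 -3.07681668e-03 -2.42223661e-02  1.94855604e-02]
 [ 2.44038530e-02 -9.33578170e-02 -9.95333497e-01  1.18290755e+00]
 [ 0.00000000e+00  0.00000000e+00  0.00000000e+00  1.00000000e+00]]
scene 433.49577368589104 433.49577368589104 320.30182993215635 198.63032031988695 [[ 0.11776931  0.59217544 -0.7971566   1.42758379]
 [ 0.99285378 -0.05462947  0.10609894 -0.12182364]
 [ 0.01928095 -0.80395515 -0.5943773   0.77527147]
 [ 0.          0.          0.          1.        ]]
{'clock': 0.1, 'joints': array([-1.13962715,  0.33277694, -0.06472513,  1.46084522,  0.02162298,
        1.34987276, -0.08849412]), 'qd': array([-0.00056908, -0.00179895, -0.00055901, -0.00251617, -0.00039705,
       -0.00010678,  0.00024427]), 'tau': array([ 1.13985981e-03, -6.24550653e+01,  2.46943283e-02, -3.90714133e+01,
       -6.12363685e-02,  3.67184426e-02,  8.34295201e-05]), 'position': array([0.27383488, 0.56148304, 0.24685914]), 'ee_rot': array([-3.14038874e+00,  6.78104724e-05,  2.68787716e+00]), 'contact_force': array([ 0.58505994, -0.41455311,  0.31236568]), 'moment': array([ 0.03634768, -0.06393   ,  0.00743007]), 'finger_force': 0.0, 'width': 1.0000761099566755}
```

View pics/top0.png

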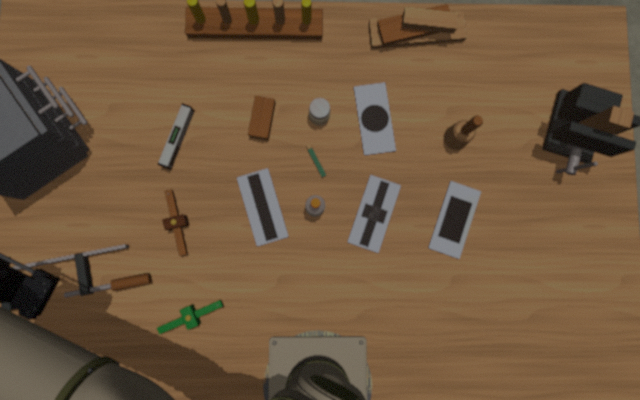

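View pics/scene0.png

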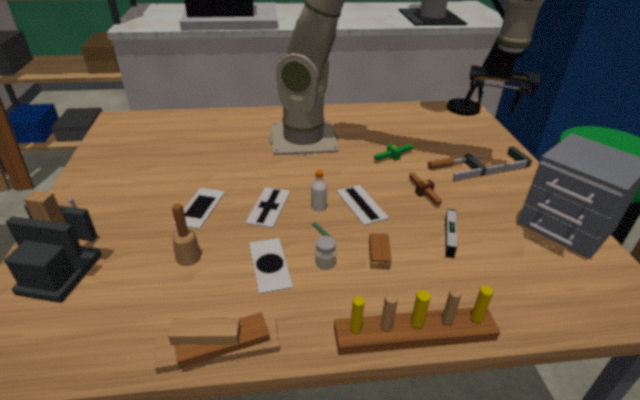

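The top view shows the level (176,136), gauge (175,222), block (261,118), mallet (465,132 leaning outward by parallax), boards level (263,207), gauge (374,213), block (455,219), mallet (375,118), jar (319,110), glue (315,205). The scene view agrees. Next, enlarged crops.

Run:
```python
import cv2
im=cv2.imread("pics/top0.png")
for n,(a,b,c,d) in {"L":(150,300,95,265),"R":(300,490,75,265)}.items():
    k=4 if n=="L" else 3
    k=3.5 if n=="L" else 3.15
    o=cv2.resize(im[c:d,a:b],None,fx=k,fy=k,interpolation=cv2.INTER_CUBIC)
    o=cv2.convertScaleAbs(o,alpha=1.5)
    for x in range((a+9)//10*10,b,10):
        X=int((x+.5-a)*k);cv2.line(o,(X,0),(X,5 if x%50 else 15),(0,255,255),1);
        if x%20==0: cv2.putText(o,str(x),(X-10,25),0,.4,(0,255,255),1)
    for y in range((c+9)//10*10,d,10):
        Y=int((y+.5-c)*k);cv2.line(o,(0,Y),(5,Y),(0,255,255),1)
        if y%20==0: cv2.putText(o,str(y),(8,Y+4),0,.4,(0,255,255),1)
    cv2.imwrite(f"pics/top0{n}.png",o)
```

```text
(no output)
```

View pics/top0L.png

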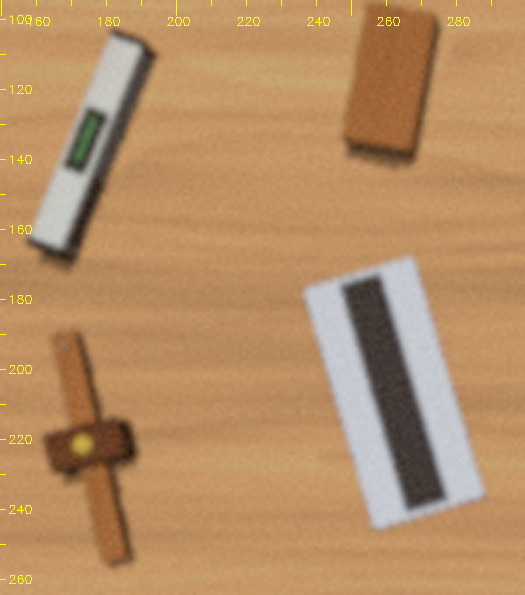

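View pics/top0R.png

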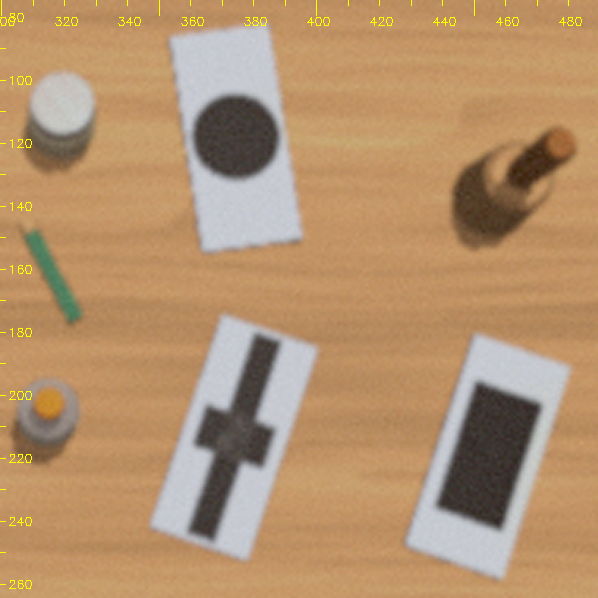

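The crops show the tools and boards clearly. I read their corners and check sizes against the given dimensions.

```bash
cat > h.py <<'E'
import numpy as np,pickle,cv2
c=pickle.load(open("top.pkl","rb"));T=c["cam_to_world"];K=np.array([[c["fx"],0,c["cx"]],[0,c["fy"],c["cy"]],[0,0,1]])
def w(px,z):
    d=T[:3,:3]@np.linalg.solve(K,[px[0],px[1],1]);o=T[:3,3];return o+d*(z-o[2])/d[2]
L=lambda u,v:(150+u/3.5-.5,95+v/3.5-.5)
R=lambda u,v:(300+u/3.15-.5,75+v/3.15-.5)
def proj(P):
    p=(np.asarray(P)-T[:3,3])@T[:3,:3];p=p@K.T;return p[:,:2]/p[:,2:]
E
python3 - <<'E'
from h import *
def rect(n,f,pts,z): # order: a,b,c,d ; long sides b-c, d-a
    P=np.array([w(f(*p),z) for p in pts]);m=P.mean(0)
    s=[np.linalg.norm(P[i]-P[(i+1)%4]) for i in range(4)]
    v=(P[0]+P[1]-P[2]-P[3]);print(n,m.round(4),"yaw",np.arctan2(v[1],v[0]).round(3),"sides",np.round(s,3))
rect("level",L,[(112,31),(143,43),(64,251),(29,240)],.038)
rect("block",L,[(368,3),(434,13),(412,152),(346,136)],.034)
rect("gaugebar",L,[(52,333),(80,333),(131,557),(105,563)],.029)
rect("stock",L,[(45,436),(125,421),(132,457),(58,472)],.040)
rect("lboard",L,[(303,290),(411,257),(485,495),(376,528)],.006)
rect("lsil",L,[(342,287),(379,276),(445,497),(407,509)],.006)
rect("mboard",R,[(170,37),(268,25),(302,239),(203,251)],.006);print(w(R(236,136),.006))
rect("gboard",R,[(222,314),(318,347),(247,560),(150,527)],.006)
rect("bboard",R,[(475,333),(570,367),(503,579),(406,546)],.006)
rect("bsil",R,[(478,381),(542,404),(500,530),(436,507)],.006)
print("mallet",w(R(560,144),.165),w(R(519,175),.072))
print("jar",w(R(63,103),.07),"glue",w(R(49,403),.125))
E
```

```text
level [0.592  0.3434 0.038 ] yaw -0.336 sides [0.023 0.153 0.025 0.155]
block [0.64   0.1384 0.034 ] yaw -0.144 sides [0.046 0.099 0.047 0.095]
gaugebar [0.3841 0.3368 0.029 ] yaw 0.251 sides [0.019 0.156 0.018 0.161]
stock [0.383  0.3349 0.04  ] yaw 0.295 sides [0.054 0.025 0.05  0.026]
lboard [0.4235 0.136  0.006 ] yaw 0.309 sides [0.079 0.175 0.078 0.174]
lsil [0.4236 0.1364 0.006 ] yaw 0.297 sides [0.027 0.161 0.027 0.162]
mboard [ 0.645  -0.1401  0.006 ] yaw 0.143 sides [0.079 0.175 0.079 0.174]
[ 0.6460866  -0.14037762  0.006     ]
gboard [ 0.4082 -0.137   0.006 ] yaw -0.332 sides [0.079 0.175 0.079 0.176]
bboard [ 0.3937 -0.3351  0.006 ] yaw -0.333 sides [0.079 0.175 0.079 0.176]
bsil [ 0.3939 -0.3354  0.006 ] yaw -0.345 sides [0.053 0.104 0.053 0.104]
mallet [ 0.59767204 -0.34183725  0.165     ] [ 0.59944985 -0.34325704  0.072     ]
jar [ 0.65235738 -0.00239816  0.07      ] glue [0.42182922 0.00817414 0.125     ]
```

Run:
```python
from h import *
im=cv2.imread("pics/top0.png");k=3.5
o=cv2.convertScaleAbs(cv2.resize(im[95:265,150:300],None,fx=k,fy=k,interpolation=cv2.INTER_CUBIC),alpha=1.5)
def box(x,y,yaw,lx,ly,z0,z1,col):
    for z in(z0,z1):
        q=np.array([[a*lx/2,b*ly/2] for a,b in((1,1),(1,-1),(-1,-1),(-1,1))])
        Rm=np.array([[np.cos(yaw),-np.sin(yaw)],[np.sin(yaw),np.cos(yaw)]])
        P=np.c_[q@Rm.T+[x,y],np.full(4,z)]
        p=((proj(P)-[150,95]+.5)*k).astype(int)
        cv2.polylines(o,[p.reshape(-1,1,2)],True,col if z==z1 else (255,0,0),1)
g=(0,255,0)
box(.592,.3434,-.336,.16,.024,0,.038,g);box(.64,.1384,-.144,.1,.05,0,.034,g)
box(.3838,.336,.255,.16,.018,.011,.029,g);box(.3838,.336,.255,.028,.052,0,.04,g)
box(.4235,.136,.303,.176,.08,0,.006,g);box(.4235,.136,.303,.166,.03,.006,.006,g)
cv2.imwrite("pics/ov.png",o)
```

```text
(no output)
```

View pics/ov.png

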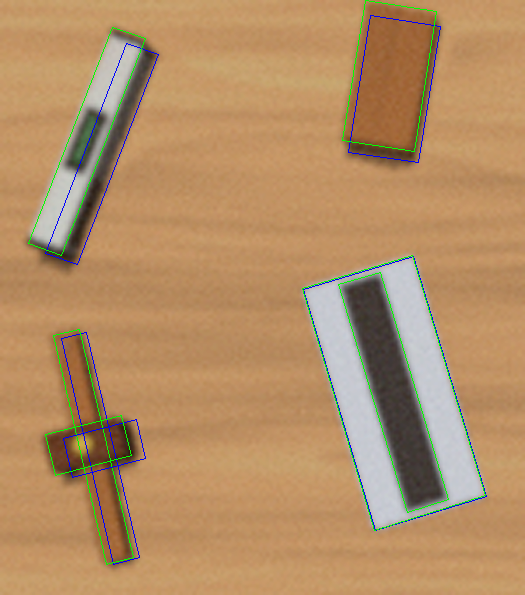

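The overlay fits to about 1 to 2 mm. I start with the level, gripping it 20 mm off centre on the far side so the gripper body stays clear of the glue bottle at the board.

Call:
{"method": "servo_tool", "body": {
  "commands": [
    [0.06,[-0.024,-0.013,0],[0,0,-0.118]],
    [0.06,[-0.024,-0.013,0],[0,0,0]],
    [0.06,[-0.024,-0.013,0],[0,0,0]],
    [0.06,[-0.024,-0.013,0],[0,0,0]],
    [0.06,[-0.024,-0.013,0],[0,0,0]],
    [0.06,[-0.024,-0.013,0],[0,0,0]],
    [0.06,[-0.024,-0.013,0],[0,0,0]],
    [0.06,[-0.024,-0.013,0],[0,0,0]],
    [0.06,[-0.025,0,0.014],[0,0,0]],
    [0.06,[-0.025,0,0.014],[0,0,0]],
    [0.06,[-0.025,0,0.014],[0,0,0]],
    [0.06,[-0.025,0,0.014],[0,0,0]],
    [0.06,[-0.025,0,0.014],[0,0,0]],
    [0.06,[-0.025,0,0.014],[0,0,0]],
    [0.06,[-0.025,0,0.014],[0,0,0]],
    [0.06,[-0.025,0,0.014],[0,0,0]],
    [0.06,[0,0,0],[0,0,0]],
    [0.06,[0,0,0],[0,0,0]],
    [0.06,[0,0,0],[0,0,0]]
  ]
}}

```text
clock: 1.68
position: [0.6068, 0.3328, 0.1353]
ee_rot: [-3.141, -0.001, 2.806]
contact_force: [-0.6, 0.0, 1.0]
width: 0.694
finger_force: 0.0
```

```bash
cat > d.py <<'E'
import sys,numpy as np
from bench import status
from scipy.spatial.transform import Rotation as Ro
s=status.read_state();p=s["position"];R=Ro.from_euler("xyz",s["ee_rot"])
print("t",round(s["clock"],2),"p",p.round(4),"rpy",s["ee_rot"].round(3),"w",round(s["width"]*.087,4),"F",s["contact_force"].round(1),"ff",round(s["finger_force"],1),"j7",s["joints"][6].round(2))
if len(sys.argv)>4:
    x,y,z,ps=map(float,sys.argv[1:5]);Rt=Ro.from_euler("xyz",[np.pi,0,ps])
    print("turn",(R.inv()*Rt).as_rotvec().round(4),"then shift",Rt.inv().apply(np.array([x,y,z])-p).round(4))
E
python3 d.py .6109 .3368 .032 2.806
```

```text
t 1.68 p [0.6068 0.3328 0.1353] rpy [-3.141e+00 -1.000e-03  2.806e+00] w 0.0603 F [-0.6  0.   1. ] ff 0.0 j7 0.71
turn [-0.0001 -0.0009  0.0001] then shift [-0.0026  0.0051  0.1033]
```

Call:
{"method": "servo_tool", "body": {
  "commands": [
    [0.06,[-0.002,0.005,0.015],[0,0,0]],
    [0.06,[0,0,0.02],[0,0,0]],
    [0.06,[0,0,0.02],[0,0,0]],
    [0.06,[0,0,0.02],[0,0,0]],
    [0.06,[0,0,0.015],[0,0,0]],
    [0.06,[0,0,0.009],[0,0,0]],
    [0.06,[0,0,0.004],[0,0,0]],
    [0.06,[0,0,0],[0,0,0]],
    [0.015,[0,0,0],[0,0,0]],
    [0.015,[0,0,0],[0,0,0]],
    [0.015,[0,0,0],[0,0,0]],
    [0.015,[0,0,0],[0,0,0]],
    [0.015,[0,0,0],[0,0,0]],
    [0.015,[0,0,0],[0,0,0]],
    [0.015,[0,0,0],[0,0,0]],
    [0.015,[0,0,0],[0,0,0]]
  ]
}}

```text
clock: 3.02
position: [0.611, 0.3367, 0.0329]
ee_rot: [3.141, 0.0, 2.806]
contact_force: [0.0, 0.8, 1.6]
width: 0.274
finger_force: 29.9
```

```bash
python3 d.py .6109 .3368 .21 2.806
```

```text
t 3.02 p [0.611  0.3367 0.0329] rpy [3.141 0.    2.806] w 0.0239 F [0.  0.8 1.6] ff 29.9 j7 0.71
turn [ 0.0007  0.0003 -0.0001] then shift [ 0.0002  0.     -0.1771]
```

Call:
{"method": "servo_tool", "body": {
  "commands": [
    [0.0,[0,0,-0.005],[0,0,0]],
    [0.0,[0,0,-0.01],[0,0,0]],
    [0.0,[0,0,-0.015],[0,0,0]],
    [0.0,[0,0,-0.015],[0,0,-0.04]],
    [0.0,[0,0,-0.015],[0,0,-0.08]],
    [0.0,[0,0,-0.015],[0,0,-0.08]],
    [0.0,[0,0,-0.015],[0,0,-0.08]],
    [0.0,[0,0,-0.01],[0,0,-0.08]],
    [0.0,[0,0,0],[0,0,-0.08]],
    [0.0,[0,0,0],[0,0,-0.08]],
    [0.0,[0,0,0],[0,0,-0.08]],
    [0.0,[0,0,0],[0,0,-0.04]],
    [0.0,[0,0,0],[0,0,0]]
  ]
}}

```text
clock: 4.1
position: [0.6112, 0.3363, 0.1341]
ee_rot: [3.141, 0.001, -2.836]
contact_force: [0.0, 0.4, -1.7]
width: 0.273
finger_force: 29.9
```

```bash
python3 d.py .4426 .142 .06 3.445
```

```text
t 4.1 p [0.6112 0.3363 0.1341] rpy [ 3.141e+00  1.000e-03 -2.836e+00] w 0.0238 F [ 0.   0.4 -1.7] ff 29.9 j7 1.3
turn [0.0002 0.0012 0.0024] then shift [ 0.2189 -0.1351  0.0741]
```

Call:
{"method": "servo_tool", "body": {
  "commands": [
    [0.0,[0.008,-0.005,0],[0,0,0]],
    [0.0,[0.016,-0.01,0],[0,0,0]],
    [0.0,[0.02,-0.0125,0],[0,0,0]],
    [0.0,[0.02,-0.0125,0],[0,0,0]],
    [0.0,[0.02,-0.0125,0],[0,0,0]],
    [0.0,[0.02,-0.0125,0],[0,0,0]],
    [0.0,[0.02,-0.0125,0],[0,0,0]],
    [0.0,[0.02,-0.0125,0],[0,0,0]],
    [0.0,[0.02,-0.0125,0],[0,0,0]],
    [0.0,[0.02,-0.0125,0],[0,0,0]],
    [0.0,[0.02,-0.0125,0],[0,0,0]],
    [0.0,[0.01,-0.006,0.01],[0,0,0]],
    [0.0,[0.005,-0.003,0.015],[0,0,0]],
    [0.0,[0,0,0.015],[0,0,0]],
    [0.0,[0,0,0.015],[0,0,0]],
    [0.0,[0,0,0.01],[0,0,0]],
    [0.0,[0,0,0],[0,0,0]],
    [0.0,[0,0,0],[0,0,0]]
  ]
}}

```text
clock: 5.6
position: [0.4429, 0.1406, 0.068]
ee_rot: [3.142, -0.0, -2.838]
contact_force: [0.9, 0.7, -1.8]
width: 0.277
finger_force: 29.9
```

```bash
python3 d.py .4426 .142 .039 3.445
```

```text
t 5.6 p [0.4429 0.1406 0.068 ] rpy [ 3.142 -0.    -2.838] w 0.0241 F [ 0.9  0.7 -1.8] ff 29.9 j7 1.47
turn [ 0.0001 -0.0001  0.    ] then shift [-0.0001  0.0014  0.029 ]
```

Call:
{"method": "servo_tool", "body": {
  "commands": [
    [0.0,[0,0.002,0.008],[0,0,0]],
    [0.0,[0,0,0.008],[0,0,0]],
    [0.0,[0,0,0.005],[0,0,0]],
    [0.0,[0,0,0.003],[0,0,0]],
    [0.0,[0,0,0.002],[0,0,0]],
    [0.0,[0,0,0.002],[0,0,0]],
    [0.0,[0,0,0.001],[0,0,0]],
    [0.0,[0,0,0],[0,0,0]],
    [0.0,[0,0,0],[0,0,0]]
  ]
}}

```text
clock: 6.35
position: [0.4423, 0.1426, 0.0387]
ee_rot: [3.141, 0.0, -2.837]
contact_force: [-0.9, -0.1, -0.3]
width: 0.272
finger_force: 29.9
```

```bash
python3 d.py .4426 .142 .039 3.445
```

```text
t 6.35 p [0.4423 0.1426 0.0387] rpy [ 3.141  0.    -2.837] w 0.0237 F [-0.9 -0.1 -0.3] ff 29.9 j7 1.47
turn [0.0001 0.0003 0.0008] then shift [-0.0001 -0.0006 -0.0003]
```

Call:
{"method": "servo_tool", "body": {
  "commands": [
    [0.045,[0,0,0],[0,0,0]],
    [0.045,[0,0,0],[0,0,0]],
    [0.045,[0,0,0],[0,0,0]],
    [0.045,[0,0,-0.01],[0,0,0]],
    [0.045,[0,0,-0.02],[0,0,0]],
    [0.045,[0,0,-0.03],[0,0,0]],
    [0.08,[0,0,-0.03],[0,0,0.048]],
    [0.08,[0,0.01,0],[0,0,0]],
    [0.08,[0,0.02,0],[0,0,0]],
    [0.08,[0,0.025,0],[0,0,0]],
    [0.08,[0,0.025,0],[0,0,0]],
    [0.08,[0,0.025,0],[0,0,0]],
    [0.08,[0,0.025,0],[0,0,0]],
    [0.08,[0,0.025,0],[0,0,0]],
    [0.08,[0,0.025,0],[0,0,0]],
    [0.08,[0.008,0.015,0],[0,0,0]],
    [0.08,[0,0.005,0],[0,0,0]],
    [0.08,[0,0,0],[0,0,0]]
  ]
}}

```text
clock: 7.85
position: [0.3832, 0.3351, 0.129]
ee_rot: [3.141, 0.0, -2.883]
contact_force: [-0.2, 0.0, -0.6]
width: 0.919
finger_force: 0.0
```

```bash
python3 d.py .3838 .3355 .032 3.397
python3 - <<'E'
from bench import imaging
import cv2
c=imaging.camera("top");cv2.imwrite("pics/l1.png",cv2.resize(c["frame"][:,:,::-1],None,fx=1.25,fy=1.25))
E
```

```text
t 7.85 p [0.3832 0.3351 0.129 ] rpy [ 3.141  0.    -2.883] w 0.08 F [-0.2  0.  -0.6] ff 0.0 j7 1.0
turn [0.0005 0.0004 0.0032] then shift [-0.0007  0.0002  0.097 ]
```

View pics/l1.png

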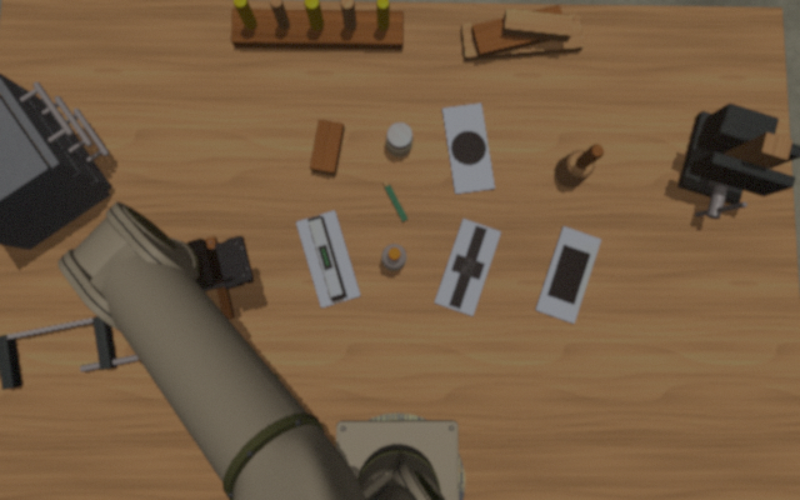

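The level sits centred on its silhouette (325,257), and the glue and jar have not moved. The gripper is over the gauge.

Call:
{"method": "servo_tool", "body": {
  "commands": [
    [0.08,[0,0,0.015],[0,0,0]],
    [0.08,[0,0,0.02],[0,0,0]],
    [0.08,[0,0,0.02],[0,0,0]],
    [0.08,[0,0,0.02],[0,0,0]],
    [0.08,[0,0,0.012],[0,0,0]],
    [0.08,[0,0,0.007],[0,0,0]],
    [0.08,[0,0,0.003],[0,0,0]],
    [0.08,[0,0,0],[0,0,0]],
    [0.04,[0,0,0],[0,0,0]],
    [0.04,[0,0,0],[0,0,0]],
    [0.04,[0,0,0],[0,0,0]],
    [0.04,[0,0,0],[0,0,0]],
    [0.04,[0,0,0],[0,0,0]],
    [0.04,[0,0,0],[0,0,0]],
    [0.04,[0,0,0],[0,0,0]]
  ]
}}

```text
clock: 9.15
position: [0.3839, 0.3347, 0.0321]
ee_rot: [3.141, 0.001, -2.885]
contact_force: [-0.5, 2.8, 5.1]
width: 0.591
finger_force: 30.0
```

```bash
python3 d.py .408 -.137 .22 2.81
```

```text
t 9.15 p [0.3839 0.3347 0.0321] rpy [ 3.141e+00  1.000e-03 -2.885e+00] w 0.0514 F [-0.5  2.8  5.1] ff 30.0 j7 0.97
turn [0.0013 0.0007 0.5881] then shift [-0.1763 -0.4382 -0.1879]
```

Call:
{"method": "servo_tool", "body": {
  "commands": [
    [0.0,[0,0,-0.005],[0,0,0]],
    [0.0,[0,0,-0.012],[0,0,0]],
    [0.0,[0,0,-0.02],[0,0,0]],
    [0.0,[0,0,-0.025],[0,0,0.04]],
    [0.0,[0,0,-0.025],[0,0,0.08]],
    [0.0,[0,0,-0.025],[0,0,0.08]],
    [0.0,[0,0,-0.025],[0,0,0.08]],
    [0.0,[0,0,-0.02],[0,0,0.08]],
    [0.0,[0,0,-0.012],[0,0,0.08]],
    [0.0,[0,0,-0.005],[0,0,0.08]],
    [0.0,[0,0,0],[0,0,0.05]],
    [0.0,[0,0,0],[0,0,0.018]],
    [0.0,[0,0,0],[0,0,0]]
  ]
}}

```text
clock: 10.23
position: [0.3835, 0.3334, 0.2052]
ee_rot: [-3.141, -0.0, 2.81]
contact_force: [1.1, 0.0, -3.2]
width: 0.597
finger_force: 30.0
```

Call:
{"method": "servo_tool", "body": {
  "commands": [
    [0.0,[-0.006,-0.008,0],[0,0,0]],
    [0.0,[-0.012,-0.015,0],[0,0,0]],
    [0.0,[-0.018,-0.0225,0],[0,0,0]],
    [0.0,[-0.018,-0.0225,0],[0,0,0]],
    [0.0,[-0.018,-0.0225,0],[0,0,0]],
    [0.0,[-0.018,-0.0225,0],[0,0,0]],
    [0.0,[-0.018,-0.0225,0],[0,0,0]],
    [0.0,[-0.018,-0.0225,0],[0,0,0]],
    [0.0,[-0.018,-0.0225,0],[0,0,0]],
    [0.0,[-0.018,-0.0225,0],[0,0,0]],
    [0.0,[-0.012,-0.0225,0],[0,0,0]],
    [0.0,[0,-0.0225,0],[0,0,0]],
    [0.0,[0,-0.0225,0],[0,0,0]],
    [0.0,[0,-0.0225,0],[0,0,0]],
    [0.0,[0,-0.0225,0],[0,0,0]],
    [0.0,[0,-0.0225,0],[0,0,0]],
    [0.0,[0,-0.0225,0],[0,0,0]],
    [0.0,[0,-0.0225,0],[0,0,0]],
    [0.0,[0,-0.0225,0],[0,0,0]],
    [0.0,[0,-0.0225,0],[0,0,0]]
  ]
}}

```text
clock: 11.9
position: [0.4076, -0.129, 0.2052]
ee_rot: [3.141, -0.001, 2.811]
contact_force: [0.7, -0.6, -1.8]
width: 0.597
finger_force: 30.0
```

Call:
{"method": "servo_tool", "body": {
  "commands": [
    [0.0,[0,-0.006,0],[0,0,0]],
    [0.0,[0,0,0],[0,0,0]],
    [0.0,[0,0,0],[0,0,0]]
  ]
}}

```text
clock: 12.15
position: [0.4067, -0.1329, 0.2054]
ee_rot: [3.141, -0.0, 2.81]
contact_force: [0.5, 0.5, -1.8]
width: 0.597
finger_force: 30.0
```

```bash
python3 d.py .408 -.137 .039 2.81
```

```text
t 12.15 p [ 0.4067 -0.1329  0.2054] rpy [ 3.141 -0.     2.81 ] w 0.0519 F [ 0.5  0.5 -1.8] ff 30.0 j7 1.41
turn [ 0.0005 -0.0004 -0.0001] then shift [-0.0026 -0.0035  0.1664]
```

Call:
{"method": "servo_tool", "body": {
  "commands": [
    [0.0,[-0.0026,-0.0035,0.01],[0,0,0]],
    [0.0,[0,0,0.02],[0,0,0]],
    [0.0,[0,0,0.025],[0,0,0]],
    [0.0,[0,0,0.025],[0,0,0]],
    [0.0,[0,0,0.025],[0,0,0]],
    [0.0,[0,0,0.02],[0,0,0]],
    [0.0,[0,0,0.015],[0,0,0]],
    [0.0,[0,0,0.01],[0,0,0]],
    [0.0,[0,0,0.006],[0,0,0]],
    [0.0,[0,0,0.004],[0,0,0]],
    [0.0,[0,0,0.003],[0,0,0]],
    [0.0,[0,0,0.002],[0,0,0]],
    [0.0,[0,0,0.0015],[0,0,0]],
    [0.0,[0,0,0],[0,0,0]],
    [0.0,[0,0,0],[0,0,0]]
  ]
}}

```text
clock: 13.4
position: [0.4085, -0.1372, 0.0393]
ee_rot: [3.141, 0.001, 2.81]
contact_force: [-0.2, -0.1, -1.7]
width: 0.594
finger_force: 30.0
```

```bash
python3 d.py .408 -.137 .038 2.81
```

```text
t 13.4 p [ 0.4085 -0.1372  0.0393] rpy [3.141e+00 1.000e-03 2.810e+00] w 0.0517 F [-0.2 -0.1 -1.7] ff 30.0 j7 1.54
turn [ 0.0003  0.0006 -0.0002] then shift [0.0005 0.     0.0013]
```

Call:
{"method": "servo_tool", "body": {
  "commands": [
    [0.0,[0,0,0.001],[0,0,0]],
    [0.0,[0,0,0.0005],[0,0,0]],
    [0.0,[0,0,0],[0,0,0]],
    [0.08,[0,0,0],[0,0,0]],
    [0.08,[0,0,0],[0,0,0]],
    [0.08,[0,0,0],[0,0,0]],
    [0.08,[0,0,-0.01],[0,0,0]],
    [0.08,[0,0,-0.02],[0,0,0]],
    [0.08,[0,0,-0.03],[0,0,0]],
    [0.08,[0,0,-0.035],[0,0,0]],
    [0.08,[0,0,-0.035],[0,0,0]],
    [0.08,[0,0,-0.03],[0,0,0]],
    [0.08,[0,0,-0.02],[0,0,0]],
    [0.08,[0,0,-0.01],[0,0,0]],
    [0.08,[0,0,0],[0,0,0]]
  ]
}}

```text
clock: 14.65
position: [0.4091, -0.1375, 0.2298]
ee_rot: [3.14, 0.004, 2.81]
contact_force: [0.3, 0.4, -0.7]
width: 0.919
finger_force: 0.0
```

Call:
{"method": "servo_tool", "body": {
  "commands": [
    [0.08,[-0.009,-0.005,0],[0,0,0]],
    [0.08,[-0.018,-0.01,0],[0,0,0]],
    [0.08,[-0.022,-0.0118,0],[0,0,0]],
    [0.08,[-0.022,-0.0118,0],[0,0,0]],
    [0.08,[-0.022,-0.0118,0],[0,0,0]],
    [0.08,[-0.022,-0.0118,0],[0,0,0]],
    [0.08,[-0.022,-0.0118,0],[0,0,0]],
    [0.08,[-0.022,-0.0118,0],[0,0,0]],
    [0.08,[-0.022,-0.0118,0],[0,0,0]],
    [0.08,[-0.022,-0.0118,0],[0,0,0]],
    [0.08,[-0.022,-0.0118,0],[0,0,0]],
    [0.08,[-0.015,-0.0075,0],[0,0,0]],
    [0.08,[-0.007,-0.0037,0],[0,0,0]],
    [0.08,[0,0,0],[0,0,0]],
    [0.08,[0,0,0],[0,0,0]]
  ]
}}

```text
clock: 15.9
position: [0.5979, -0.3429, 0.2259]
ee_rot: [-3.141, -0.003, 2.809]
contact_force: [0.2, 0.4, 0.7]
width: 0.922
finger_force: 0.0
```

```bash
python3 d.py .5985 -.3425 .136 2.81
python3 - <<'E'
from bench import imaging
import cv2
c=imaging.camera("scene");cv2.imwrite("pics/s1.png",cv2.resize(c["frame"][:,:,::-1],None,fx=1.25,fy=1.25))
E
```

```text
t 15.9 p [ 0.5979 -0.3429  0.2259] rpy [-3.141e+00 -3.000e-03  2.809e+00] w 0.0802 F [0.2 0.4 0.7] ff 0.0 j7 1.86
turn [-0.0005 -0.0025 -0.0008] then shift [-0.0004  0.0006  0.0899]
```

View pics/s1.png

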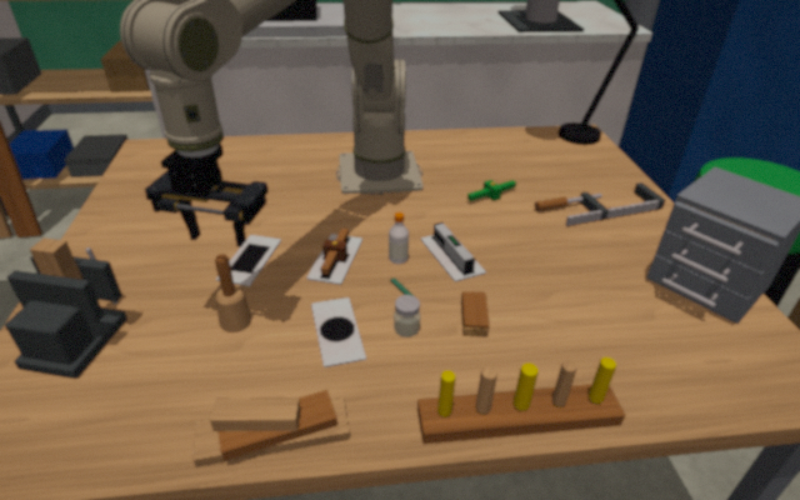

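The gauge is on its board, and the open fingers straddle the mallet handle (handle top at 222,258). I lower and grip.

Call:
{"method": "servo_tool", "body": {
  "commands": [
    [0.08,[0,0,0.01],[0,0.002,0]],
    [0.08,[0,0,0.015],[0,0,0]],
    [0.08,[0,0,0.015],[0,0,0]],
    [0.08,[0,0,0.015],[0,0,0]],
    [0.08,[0,0,0.015],[0,0,0]],
    [0.08,[0,0,0.012],[0,0,0]],
    [0.08,[0,0,0.006],[0,0,0]],
    [0.08,[0,0,0.002],[0,0,0]],
    [0.08,[0,0,0],[0,0,0]],
    [0.05,[0,0,0],[0,0,0]],
    [0.05,[0,0,0],[0,0,0]],
    [0.04,[0,0,0],[0,0,0]],
    [0.032,[0,0,0],[0,0,0]],
    [0.015,[0,0,0],[0,0,0]],
    [0.015,[0,0,0],[0,0,0]],
    [0.015,[0,0,0],[0,0,0]],
    [0.015,[0,0,0],[0,0,0]]
  ]
}}

```text
clock: 17.37
position: [0.5985, -0.3428, 0.1375]
ee_rot: [3.142, -0.002, 2.81]
contact_force: [0.1, 0.6, 0.7]
width: 0.393
finger_force: 0.0
```

```bash
python3 d.py .6455 -.1403 .142 2.81
```

```text
t 17.37 p [ 0.5985 -0.3428  0.1375] rpy [ 3.142e+00 -2.000e-03  2.810e+00] w 0.0342 F [0.1 0.6 0.7] ff 0.0 j7 1.89
turn [ 0.0001 -0.002  -0.0002] then shift [ 0.0215  0.2068 -0.0045]
```

Call:
{"method": "servo_tool", "body": {
  "commands": [
    [0.015,[0,0,0],[0,0,0]],
    [0.015,[0,0,0],[0,0,0]],
    [0.015,[0,0,0],[0,0,0]],
    [0.015,[0,0,0],[0,0,0]]
  ]
}}

```text
clock: 17.7
position: [0.5984, -0.3429, 0.1375]
ee_rot: [-3.142, -0.002, 2.81]
contact_force: [0.2, -1.0, -0.0]
width: 0.285
finger_force: 30.0
```

Call:
{"method": "servo_tool", "body": {
  "commands": [
    [0.0,[0,0,-0.004],[0,0,0]],
    [0.0,[0,0,-0.008],[0,0,0]],
    [0.0,[0,0,-0.012],[0,0,0]],
    [0.0,[0,0,-0.012],[0,0,0]],
    [0.0,[0,0,-0.008],[0,0,0]],
    [0.0,[0,0,-0.004],[0,0,0]],
    [0.0,[0.0005,0.005,0],[0,0,0]],
    [0.0,[0.001,0.01,0],[0,0,0]],
    [0.0,[0.002,0.018,0],[0,0,0]],
    [0.0,[0.002,0.02,0],[0,0,0]],
    [0.0,[0.002,0.02,0],[0,0,0]],
    [0.0,[0.002,0.02,0],[0,0,0]],
    [0.0,[0.002,0.02,0],[0,0,0]],
    [0.0,[0.002,0.02,0],[0,0,0]],
    [0.0,[0.002,0.02,0],[0,0,0]],
    [0.0,[0.002,0.02,0],[0,0,0]],
    [0.0,[0.002,0.018,0],[0,0,0]],
    [0.0,[0.001,0.01,0],[0,0,0]],
    [0.0,[0.0005,0.005,0],[0,0,0]],
    [0.0,[0,0,0],[0,0,0]]
  ]
}}

```text
clock: 19.37
position: [0.6459, -0.1396, 0.1851]
ee_rot: [3.141, -0.003, 2.812]
contact_force: [0.0, -0.4, -3.6]
width: 0.286
finger_force: 30.0
```

Call:
{"method": "servo_tool", "body": {
  "commands": [
    [0.0,[0,0,0],[0,0,0]],
    [0.0,[0,0,0],[0,0,0]]
  ]
}}

```text
clock: 19.53
position: [0.6453, -0.1429, 0.1855]
ee_rot: [-3.141, -0.002, 2.808]
contact_force: [-0.4, -0.1, -3.7]
width: 0.282
finger_force: 30.0
```

```bash
python3 d.py .6457 -.1403 .1435 2.81
```

```text
t 19.53 p [ 0.6453 -0.1429  0.1855] rpy [-3.141e+00 -2.000e-03  2.808e+00] w 0.0245 F [-0.4 -0.1 -3.7] ff 30.0 j7 1.54
turn [-0.0009 -0.002  -0.0021] then shift [0.0005 0.0026 0.042 ]
```

Call:
{"method": "servo_tool", "body": {
  "commands": [
    [0.0,[0.0005,0.001,0.005],[0,0,0]],
    [0.0,[0,0,0.01],[0,0,0]],
    [0.0,[0,0,0.01],[0,0,0]],
    [0.0,[0,0,0.007],[0,0,0]],
    [0.0,[0,0,0.004],[0,0,0]],
    [0.0,[0,0,0.002],[0,0,0]],
    [0.0,[0,0,0.002],[0,0,0]],
    [0.0,[0,0,0.001],[0,0,0]],
    [0.0,[0,0,0],[0,0,0]],
    [0.0,[0,0,0],[0,0,0]]
  ]
}}

```text
clock: 20.37
position: [0.6458, -0.1401, 0.1449]
ee_rot: [3.141, -0.001, 2.81]
contact_force: [0.2, 0.4, -3.1]
width: 0.286
finger_force: 30.0
```

```bash
python3 d.py .6457 -.1403 .1435 2.81
```

```text
t 20.37 p [ 0.6458 -0.1401  0.1449] rpy [ 3.141e+00 -1.000e-03  2.810e+00] w 0.0249 F [ 0.2  0.4 -3.1] ff 30.0 j7 1.55
turn [ 0.0002 -0.0015 -0.0002] then shift [ 0.     -0.0002  0.0014]
```

Call:
{"method": "servo_tool", "body": {
  "commands": [
    [0.0,[0,0,0.0008],[0,0,0]],
    [0.0,[0,0,0.0008],[0,0,0]],
    [0.0,[0,0,0.0004],[0,0,0]],
    [0.0,[0,0,0],[0,0,0]],
    [0.0,[0,0,0],[0,0,0]]
  ]
}}

```text
clock: 20.78
position: [0.6459, -0.1402, 0.1434]
ee_rot: [3.141, -0.001, 2.81]
contact_force: [-1.8, 0.4, 5.5]
width: 0.288
finger_force: 30.0
```

Call:
{"method": "servo_tool", "body": {
  "commands": [
    [0.04,[0,0,0],[0,0,0]],
    [0.06,[0,0,0],[0,0,0]],
    [0.08,[0,0,0],[0,0,0]],
    [0.08,[0,0,0],[0,0,0]],
    [0.08,[0,0,-0.01],[0,0,0]],
    [0.08,[0,0,-0.015],[0,0,0]],
    [0.08,[0,0,-0.02],[0,0,0]],
    [0.08,[0,0,-0.02],[0,0,0]],
    [0.08,[0,0,-0.015],[0,0,-0.094]],
    [0.08,[0,0,0],[0,0,-0.094]],
    [0.08,[0,0,0],[0,0,0]]
  ]
}}

```text
clock: 21.7
position: [0.6463, -0.1404, 0.2245]
ee_rot: [3.141, 0.001, 3.002]
contact_force: [-0.5, -0.3, -0.2]
width: 0.904
finger_force: 0.0
```

Call:
{"method": "servo_tool", "body": {
  "commands": [
    [0.08,[0.002,0.01,0],[0,0,0]],
    [0.08,[0.003,0.02,0],[0,0,0]],
    [0.08,[0.004,0.024,0],[0,0,0]],
    [0.08,[0.004,0.024,0],[0,0,0]],
    [0.08,[0.004,0.024,0],[0,0,0]],
    [0.08,[0.004,0.024,0],[0,0,0]],
    [0.08,[0.004,0.024,0],[0,0,0]],
    [0.08,[0.004,0.024,0],[0,0,0]],
    [0.08,[0.004,0.024,0],[0,0,0]],
    [0.08,[0.004,0.024,0],[0,0,0]],
    [0.08,[0.004,0.024,0],[0,0,0]],
    [0.08,[0.003,0.018,0],[0,0,0]],
    [0.08,[0.0015,0.01,0],[0,0,0]],
    [0.08,[0,0,0],[0,0,0]],
    [0.08,[0,0,0],[0,0,0]]
  ]
}}

```text
clock: 22.95
position: [0.6397, 0.1373, 0.2224]
ee_rot: [-3.141, -0.003, 2.997]
contact_force: [-0.0, -0.6, 0.1]
width: 0.918
finger_force: 0.0
```

```bash
python3 d.py .6405 .1384 .03 2.998
python3 - <<'E'
from bench import imaging
import cv2
c=imaging.camera("scene");cv2.imwrite("pics/s2.png",cv2.resize(c["frame"][:,:,::-1],None,fx=1.25,fy=1.25))
E
```

```text
t 22.95 p [0.6397 0.1373 0.2224] rpy [-3.141e+00 -3.000e-03  2.997e+00] w 0.0799 F [-0.  -0.6  0.1] ff 0.0 j7 1.25
turn [-0.0004 -0.0025 -0.001 ] then shift [-0.0006  0.0012  0.1924]
```

View pics/s2.png

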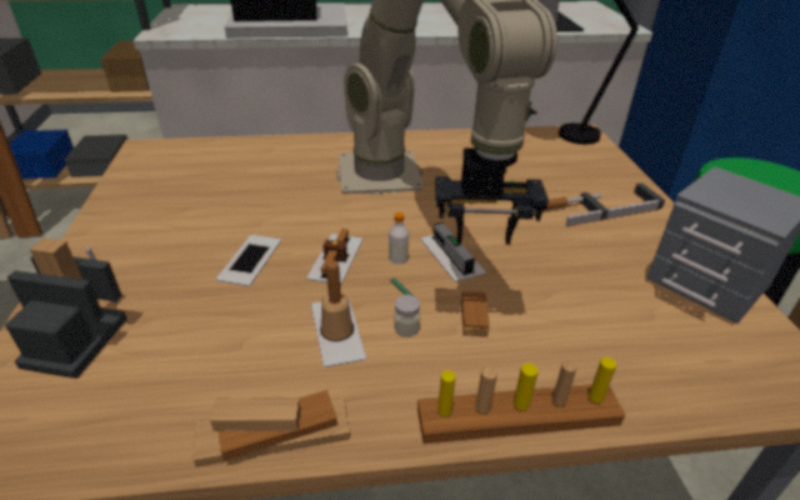

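The mallet stands upright on its board (337,325), and the jar (407,315) and glue (398,240) have not moved. The gripper is above the block, so I pick it up.

Call:
{"method": "servo_tool", "body": {
  "commands": [
    [0.08,[-0.0005,0.001,0.015],[0,0.002,0]],
    [0.08,[0,0,0.025],[0,0,0]],
    [0.08,[0,0,0.03],[0,0,0]],
    [0.08,[0,0,0.03],[0,0,0]],
    [0.08,[0,0,0.03],[0,0,0]],
    [0.08,[0,0,0.025],[0,0,0]],
    [0.08,[0,0,0.018],[0,0,0]],
    [0.08,[0,0,0.01],[0,0,0]],
    [0.08,[0,0,0.005],[0,0,0]],
    [0.08,[0,0,0.003],[0,0,0]],
    [0.08,[0,0,0],[0,0,0]],
    [0.04,[0,0,0],[0,0,0]],
    [0.04,[0,0,0],[0,0,0]],
    [0.04,[0,0,0],[0,0,0]],
    [0.04,[0,0,0],[0,0,0]],
    [0.04,[0,0,0],[0,0,0]],
    [0.04,[0,0,0],[0,0,0]],
    [0.04,[0,0,0],[0,0,0]]
  ]
}}

```text
clock: 24.5
position: [0.64, 0.1388, 0.032]
ee_rot: [3.141, -0.004, 2.998]
contact_force: [-0.2, 0.2, 2.8]
width: 0.574
finger_force: 29.9
```

```bash
python3 d.py .3938 -.3352 .2 2.805
```

```text
t 24.5 p [0.64   0.1388 0.032 ] rpy [ 3.141 -0.004  2.998] w 0.05 F [-0.2  0.2  2.8] ff 29.9 j7 1.29
turn [ 0.0004 -0.0038  0.1929] then shift [ 0.0758 -0.5288 -0.168 ]
```

Call:
{"method": "servo_tool", "body": {
  "commands": [
    [0.0,[0,0,-0.005],[0,0,0]],
    [0.0,[0,0,-0.012],[0,0,0]],
    [0.0,[0,0,-0.02],[0,0,0]],
    [0.0,[0,0,-0.027],[0,0,0]],
    [0.0,[0,0,-0.027],[0,0,0]],
    [0.0,[0,0,-0.027],[0,0,0.04]],
    [0.0,[0,0,-0.027],[0,0,0.06]],
    [0.0,[0,0,-0.025],[0,0,0.06]],
    [0.0,[0,0,-0.015],[0,0,0.033]],
    [0.0,[0,0,-0.005],[0,0,0]],
    [0.0,[0.001,-0.008,0],[0,0,0]],
    [0.0,[0.002,-0.016,0],[0,0,0]],
    [0.0,[0.0035,-0.024,0],[0,0,0]],
    [0.0,[0.0035,-0.024,0],[0,0,0]],
    [0.0,[0.0035,-0.024,0],[0,0,0]],
    [0.0,[0.0035,-0.024,0],[0,0,0]],
    [0.0,[0.0035,-0.024,0],[0,0,0]],
    [0.0,[0.0035,-0.024,0],[0,0,0]],
    [0.0,[0.0035,-0.024,0],[0,0,0]],
    [0.0,[0.0035,-0.024,0],[0,0,0]]
  ]
}}

```text
clock: 26.17
position: [0.5381, -0.0566, 0.2205]
ee_rot: [-3.14, -0.006, 2.806]
contact_force: [0.6, -0.2, -1.9]
width: 0.571
finger_force: 29.9
```

Call:
{"method": "servo_tool", "body": {
  "commands": [
    [0.0,[0.0035,-0.024,0],[0,0,0]],
    [0.0,[0.0035,-0.024,0],[0,0,0]],
    [0.0,[0.0035,-0.024,0],[0,0,0]],
    [0.0,[0.0035,-0.024,0],[0,0,0]],
    [0.0,[0.0035,-0.024,0],[0,0,0]],
    [0.0,[0.0035,-0.024,0],[0,0,0]],
    [0.0,[0.0035,-0.024,0],[0,0,0]],
    [0.0,[0.0035,-0.024,0],[0,0,0]],
    [0.0,[0.0035,-0.024,0],[0,0,0]],
    [0.0,[0.0035,-0.024,0],[0,0,0]],
    [0.0,[0.0035,-0.024,0],[0,0,0]],
    [0.0,[0.0035,-0.024,0],[0,0,0]],
    [0.0,[0.001,-0.016,0],[0,0,0]],
    [0.0,[0,-0.008,0],[0,0,0]],
    [0.0,[0,0,0],[0,0,0]],
    [0.0,[0,0,0],[0,0,0]]
  ]
}}

```text
clock: 27.5
position: [0.3961, -0.3347, 0.2215]
ee_rot: [3.141, -0.005, 2.805]
contact_force: [0.6, -1.0, -1.5]
width: 0.574
finger_force: 29.9
```

```bash
python3 d.py .3938 -.3352 .0385 2.805
```

```text
t 27.5 p [ 0.3961 -0.3347  0.2215] rpy [ 3.141 -0.005  2.805] w 0.0499 F [ 0.6 -1.  -1.5] ff 29.9 j7 1.93
turn [ 0.0001 -0.0053  0.0002] then shift [ 0.002  -0.0012  0.183 ]
```

Call:
{"method": "servo_tool", "body": {
  "commands": [
    [0.0,[0.001,-0.001,0.012],[0,0,0]],
    [0.0,[0.001,0,0.025],[0,0,0]],
    [0.0,[0,0,0.03],[0,0,0]],
    [0.0,[0,0,0.03],[0,0,0]],
    [0.0,[0,0,0.03],[0,0,0]],
    [0.0,[0,0,0.02],[0,0,0]],
    [0.0,[0,0,0.012],[0,0,0]],
    [0.0,[0,0,0.008],[0,0,0]],
    [0.0,[0,0,0.005],[0,0,0]],
    [0.0,[0,0,0.004],[0,0,0]],
    [0.0,[0,0,0.003],[0,0,0]],
    [0.0,[0,0,0.002],[0,0,0]],
    [0.0,[0,0,0.001],[0,0,0]],
    [0.0,[0,0,0],[0,0,0]],
    [0.0,[0,0,0],[0,0,0]]
  ]
}}

```text
clock: 28.75
position: [0.3936, -0.3356, 0.0406]
ee_rot: [-3.141, -0.003, 2.805]
contact_force: [0.7, -0.2, -1.3]
width: 0.576
finger_force: 29.9
```

```bash
python3 d.py .3938 -.3352 .038 2.805
```

```text
t 28.75 p [ 0.3936 -0.3356  0.0406] rpy [-3.141e+00 -3.000e-03  2.805e+00] w 0.0501 F [ 0.7 -0.2 -1.3] ff 29.9 j7 2.11
turn [-0.0003 -0.0034 -0.0002] then shift [-0.0001  0.0005  0.0026]
```

Call:
{"method": "servo_tool", "body": {
  "commands": [
    [0.0,[0,0,0.001],[0,0,0]],
    [0.0,[0,0,0.001],[0,0,0]],
    [0.0,[0,0,0.0008],[0,0,0]],
    [0.0,[0,0,0],[0,0,0]],
    [0.0,[0,0,0],[0,0,0]]
  ]
}}

```text
clock: 29.17
position: [0.3935, -0.3356, 0.038]
ee_rot: [3.141, -0.004, 2.805]
contact_force: [-1.2, 1.2, 7.0]
width: 0.57
finger_force: 29.9
```

Call:
{"method": "servo_tool", "body": {
  "commands": [
    [0.06,[0,0,0],[0,0,0]],
    [0.08,[0,0,0],[0,0,0]],
    [0.08,[0,0,0],[0,0,0]],
    [0.08,[0,0,0],[0,0,0]],
    [0.08,[0,0,-0.01],[0,0,0]],
    [0.08,[0,0,-0.02],[0,0,0]],
    [0.08,[0,0,-0.03],[0,0,0]],
    [0.08,[0,0,-0.035],[0,0,0]],
    [0.08,[0,0,-0.035],[0,0,0]],
    [0.08,[0,0,-0.03],[0,0,0]],
    [0.08,[0,0,-0.015],[0,0,0]],
    [0.08,[0,-0.02,0],[0,0,0]],
    [0.08,[0,-0.03,0],[0,0,0]],
    [0.08,[0,-0.03,0],[0,0,0]],
    [0.08,[0,-0.03,0],[0,0,0]],
    [0.08,[0,-0.03,0],[0,0,0]],
    [0.08,[0,-0.02,0],[0,0,0]],
    [0.08,[0,0,0],[0,0,0]],
    [0.08,[0,0,0],[0,0,0]]
  ]
}}

```text
clock: 30.75
position: [0.34, -0.4876, 0.2129]
ee_rot: [-3.141, -0.005, 2.802]
contact_force: [-0.6, 0.6, 0.6]
width: 0.924
finger_force: 0.0
```

```bash
python3 d.py
python3 - <<'E'
from bench import imaging
import cv2
c=imaging.camera("top");cv2.imwrite("pics/f.png",cv2.convertScaleAbs(cv2.resize(c["frame"][75:275,225:495,::-1],None,fx=2.9,fy=2.9,interpolation=cv2.INTER_CUBIC),alpha=1.4))
E
```

```text
t 30.75 p [ 0.34   -0.4876  0.2129] rpy [-3.141 -0.005  2.802] w 0.0804 F [-0.6  0.6  0.6] ff 0.0 j7 2.33
```

View pics/f.png

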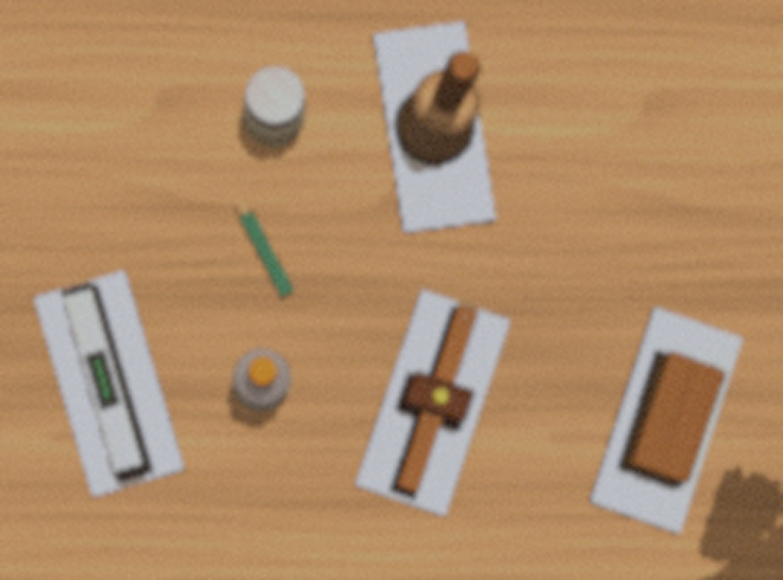

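Each tool sits on its own board. One numeric check of the visible centres before handing in.

Run:
```python
from h import *
F=lambda u,v:(225+u/2.9-.5,75+v/2.9-.5)
for n,p,z,t in[("level",(102,379),.044,(.4235,.136)),("gauge",(441,396),.046,(.408,-.137)),("block",(678,417),.040,(.3938,-.3352)),("mallet",(463,66),.171,(.6455,-.1403)),("jar",(275,96),.07,(.6524,-.0024)),("glue",(262,372),.125,(.4218,.0082))]:
    print(n,((w(F(*p),z)[:2]-t)*1000).round(1),"mm")
```

```text
level [-0.6  1.6] mm
gauge [ 1.7 -0.9] mm
block [-0.3  1.6] mm
mallet [-0.6  0.9] mm
jar [-1.   0.4] mm
glue [-0.7  0.4] mm
```

```bash
python3 -c "
from bench import workorder
print(workorder.finish_job())"
```

```text
the job is handed in; nothing more can be done
None
```

The job is handed in at about 31 s on the robot clock: the final top picture puts the level, gauge, block and mallet within about 2 mm of their board centres, each lined up, and the glue and jar unmoved; no verdict was returned.

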